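# Swing the hold-down arms over the circuit board

## Task

Get the circuit board ready for testing: swing each of the two hold-down arms round over the board, pushing its upright coloured tab from one side with a fingertip, until the arm's black foot stands over the white disc next to it, and leave both arms there. Do not pinch the tabs, keep the board in its nest, and leave the tumbler, bottle, tray and screwdriver where they are.

Things in the scene. Friction and masses are not known exactly. Their poses are not given: they have to be found in the camera images.
- fixture: circuit-board fixture, a fixed aluminium plate 220 (x) x 320 (y) x 14 mm with a board nest in the middle; origin: centre of its underside, on the work surface
- board: dark green circuit board 130 (x) x 150 (y) x 4 mm, 0.1 to 0.2 kg, lying loose in the nest of low black rails; origin: centre of its underside, 14 mm above the work surface; its parts stand at most 13 mm above the origin plane
- blue_arm (a joint): swing of the blue-tabbed hold-down arm about its upright pivot post (rad): 0 = foot exactly over its white disc, positive = swung away from the disc, counterclockwise seen from above; stops at -0.6 and 2.0; starts between 0.5 and 1.7; no spring: friction 0.12 N m (about 2 N at the tab), it stays where it is left and can be pushed too far
- blue_arm_pivot (a point): point on the pivot axis of the blue arm, at the height of the bar's top face (44 mm); the pivot's own nut ends 51 mm above the work surface; the arm is a steel bar 14 mm wide, 36 to 44 mm above the work surface, reaching 100 mm out from the axis
- blue_arm_foot (a point): centre of the lower end of the black rubber foot (14 mm diameter, black cap on top of the bar's round steel end) of the blue arm, 90 mm from the pivot axis, 22 mm above the work surface, about 3 mm above the disc when over it; pivot to foot is the arm's direction
- blue_disc (a point): centre of the white disc (26 mm diameter) printed on the board for the blue arm's foot, the disc nearer to that arm's pivot, 90 mm from the pivot axis
- blue_arm_tab (a point): centre of the upright blue push tab standing on the blue arm: a flat plate 40 mm along the arm x 10 mm thick x 56 mm tall, centred across the bar, 38 to 78 mm from the pivot axis, from 44 to 100 mm above the work surface; push it square on its broad face
- orange_arm (a joint): swing of the orange-tabbed hold-down arm about its upright pivot post (rad): 0 = foot exactly over its white disc, positive = swung away from the disc, counterclockwise seen from above; stops at -0.6 and 2.0; starts between 0.5 and 1.7; no spring: friction 0.12 N m (about 2 N at the tab), it stays where it is left and can be pushed too far
- orange_arm_pivot (a point): point on the pivot axis of the orange arm, at the height of the bar's top face (44 mm); the pivot's own nut ends 51 mm above the work surface; the arm is a steel bar 14 mm wide, 36 to 44 mm above the work surface, reaching 100 mm out from the axis
- orange_arm_foot (a point): centre of the lower end of the black rubber foot (14 mm diameter, black cap on top of the bar's round steel end) of the orange arm, 90 mm from the pivot axis, 22 mm above the work surface, about 3 mm above the disc when over it; pivot to foot is the arm's direction
- orange_disc (a point): centre of the white disc (26 mm diameter) printed on the board for the orange arm's foot, the disc nearer to that arm's pivot, 90 mm from the pivot axis
- orange_arm_tab (a point): centre of the upright orange push tab standing on the orange arm: a flat plate 40 mm along the arm x 10 mm thick x 56 mm tall, centred across the bar, 38 to 78 mm from the pivot axis, from 44 to 100 mm above the work surface; push it square on its broad face
- tumbler: clear glass tumbler, 70 mm across, 85 mm tall, standing beside the fixture; origin: centre of its foot; bystander
- flux_bottle: small white bottle with yellow label and red cap, 38 mm across, 85 mm tall, standing beside the fixture; origin: centre of its foot; bystander
- red_tray: open red plastic tray 100 x 75 x 35 mm of small parts, beyond the fixture; origin: centre of its underside; bystander
- screwdriver: screwdriver 160 mm long lying between robot and fixture; its x axis runs along it from handle to tip; bystander

How it is judged:
By the outcome, as a careful person would: the job done as asked, in the order asked, and still so for the second after the job is handed in, with the robot touching nothing.
It also fails if it takes over 54 s, if anything falls off the work surface, if the arm or the gripper's body presses on something with over 40 N, if the wrist force passes 120 N, or if a joint passes its speed limit or range.

## Robot

A 6-joint arm with a two-finger parallel gripper is mounted at the origin on the work surface. World frame = base frame: x ahead of the robot, y to its left, z up, the work surface at z = 0. Lengths are in m, angles in degrees, forces in N, time in s.
With the tool pointing down it reaches from about 0.35 to 0.8 m from the base axis. Payload 7.3 kg.
Tool frame: the origin (TCP) lies midway between the tips of the shut fingers; the grasp point (between the pads) lies 19 mm behind it; z points along the fingers, y is the line along which they close (so a half turn about z gives the same grasp; the last joint's range is limited). The gripper opens to 85 mm and grips with 20 to 120 N. Pads are 22 mm wide; open, the fingers measure 114 mm over their backs; the gripper's body (76 mm by 85 mm) begins 54 mm behind the grasp point. The pads swing forward as they close: fully open they stand 13 mm farther back than shut.
Start: joints at [-8.365, 19.595, 87.324, -0, 73.075, -8.365], TCP at [0.525, 0, 0.206] pointing down, gripper open.
Joint ranges: [-145.02, 145.02], [-44.19, 115.74], [2.07, 154.8], [-57.11, 237.11], [16.16, 152.29], [-177.93, 177.93]. Speed limits (degrees/s): [147.25, 147.25, 180, 180, 180, 180].

## Interface

Orientations are given as [roll, pitch, yaw] about the fixed x, y, z axes, in that order (R = Rz(yaw) Ry(pitch) Rx(roll)).
In Python, from plant import readout, eyes, job_done gives the robot as it stands.
- The arm moves only by the tool drive_tool, never from a script. Its argument "motion" is a list of rows, each a list of 7 numbers: the shift along the world's x, y, z in m, then the turn, a rotation vector about the world's x, y, z in degrees, then the opening, from -1 (shut) to 1 (fully open). In form: [[dx, dy, dz, rx, ry, rz, fingers], ...]. A call has 1 to 12 rows; each row shifts and turns the commanded pose from where the row before left it; what a row does not reach is not made up. A row lasts 1/12 s, in which the tool goes at most 41.7 mm and 7.16 degrees, less where a joint would pass 70% of its speed; a pose out of reach is approached as far as the arm can. A call is refused whole if a number of a shift passes 0.0417 or a number of a turn 7.16, either way. A call with a gripper value outside its range is refused whole. The fingers move at their own pace and stop on an object; "grip_force" is the grip in N (left out, the last holds). Time passes only in rows, so rows that do not move let the fingers close. It gives the time, the measured TCP pose, the force, the opening and the grip force at its end, in the units of the state.
- readout.sense(): the state, without advancing time (a new reading comes with each control period).
- eyes.snapshot(name): name is "scene" or "side" or "wrist"; returns a dict with "pixels" (480x640x3 uint8, red, green, blue), "mtx" (3x3 intrinsics, pixels), "world_from_camera" (4x4, takes a point from camera to world coordinates). Camera axes: x right, y up, looking along -z (the intrinsics and any distortion apply to the point x, -y, -z); pixel columns grow to the right and rows downward; lengths in m; the calibration is good to about 2 mm. A picture is of the moment at which its call begins. There is no depth.
- job_done(): hands the job in; it is judged then, once.
The state is a dict: "time": time; "q": joint angles; "joint_vel": joint speeds; "effort": joint torques, N m; "ee_pos": TCP position; "eef_rot": TCP orientation; "wrist_force": force on the tool from outside, world axes, zero at the start; "ft_torque": the same for the moment, N m; "opening": finger opening in m; "finger_force": force on a finger pad.
Only numpy, scipy, OpenCV 4.12 (cv2) and the standard library are available. Lean on these libraries where they do the work, as an engineer would, in place of code of your own. Each camera call takes 0.05 s, during which the arm holds its last target. There are 200 camera calls.

## Working session

There is one attempt and no reset: what is moved stays moved. The work goes in short steps, Python scripts to look and compute and a tool call to move; the robot and the scene stay as the last step left them, time stands still between calls to the robot, and variables do not carry over. Pictures are saved under pics/ and viewed, at most 10 in all, crops included, and the job is handed in when it is done.

Besides the shell and the picture viewer there is one more tool, called after ">>>" as a command line: name --pt "numbers of a row" for each row, then --argument value for the rest. drive_tool: Moves the arm, as the interface text tells. Its arguments: {"type":"object","properties":{"motion":{"type":"array"},"grip_force":{"type":"number"}},"required":["motion"]}

```bash
mkdir -p pics
python3 - <<'E'
from plant import readout, eyes
import cv2,pickle
d={}
for n in("scene","side","wrist"):
    s=eyes.snapshot(n);d[n]=s;cv2.imwrite(f"pics/{n}0.png",s["pixels"][:,:,::-1])
    print(n,s["mtx"].tolist(),s["world_from_camera"].round(3).tolist(),[k for k in s])
pickle.dump(d,open("d0.pkl","wb"));print(readout.sense())
E
```

```text
scene [[462.1279858269009, 0.0, 321.6767344110113], [0.0, 462.1279858269009, 239.19307878750675], [0.0, 0.0, 1.0]] [[-0.614, -0.666, 0.424, 0.964], [0.789, -0.513, 0.337, 0.362], [-0.007, 0.541, 0.841, 0.831], [0.0, 0.0, 0.0, 1.0]] ['pixels', 'mtx', 'world_from_camera']
side [[487.49435053709357, 0.0, 315.7612820183577], [0.0, 487.49435053709357, 233.73324340031562], [0.0, 0.0, 1.0]] [[-0.945, 0.208, -0.254, 0.347], [-0.328, -0.635, 0.7, 0.788], [-0.016, 0.744, 0.668, 0.744], [0.0, 0.0, 0.0, 1.0]] ['pixels', 'mtx', 'world_from_camera']
wrist [[357.7492054281262, 0.0, 320.50694292528715], [0.0, 357.7492054281262, 240.52935227675434], [0.0, 0.0, 1.0]] [[1.0, -0.0, 0.001, 0.525], [-0.0, 0.948, 0.318, 0.083], [-0.001, -0.318, 0.948, 0.374], [0.0, 0.0, 0.0, 1.0]] ['pixels', 'mtx', 'world_from_camera']
{'time': 0.15, 'q': array([-8.36462764e+00,  1.96276077e+01,  8.73619290e+01, -7.31230691e-04,
        7.30770411e+01, -8.36459448e+00]), 'joint_vel': array([-0.03719097, -0.0636238 , -0.17542545, -0.05916023,  0.02001548,
       -0.13884351]), 'effort': array([ 1.24654900e-03, -4.33907533e+01, -2.46148127e+01, -9.02174702e-05,
        5.71925848e-03,  3.60333468e-05]), 'ee_pos': array([5.24679287e-01, 7.03263760e-05, 2.05199179e-01]), 'eef_rot': array([-1.79934029e+02, -8.99329755e-03,  9.00001749e+01]), 'wrist_force': array([-0.24629289,  0.88584268, -0.01927051]), 'ft_torque': array([-0.04607854, -0.01102792,  0.02529355]), 'finger_force': 0.0, 'opening': 0.08539563976894336}
```

View pics/scene0.png

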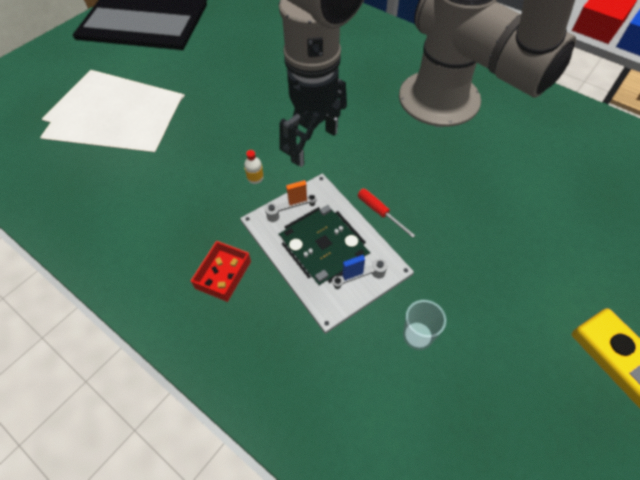

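View pics/side0.png

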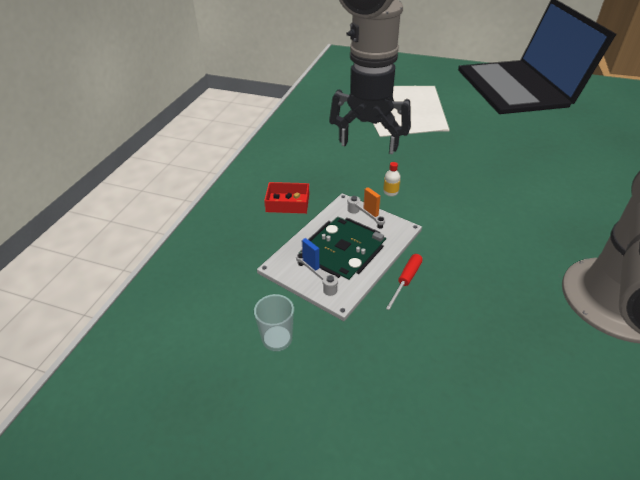

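Run:
```python
import cv2,pickle
d=pickle.load(open("d0.pkl","rb"))
for n,(x,y,w,h,k) in dict(scene=(235,170,184,142,4),side=(255,180,175,140,4)).items():
    c=d[n]["pixels"][y:y+h,x:x+w,::-1]
    cv2.imwrite(f"pics/{n}0c.png",cv2.resize(c,None,fx=k,fy=k,interpolation=cv2.INTER_CUBIC))
```

```text
(no output)
```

View pics/scene0c.png

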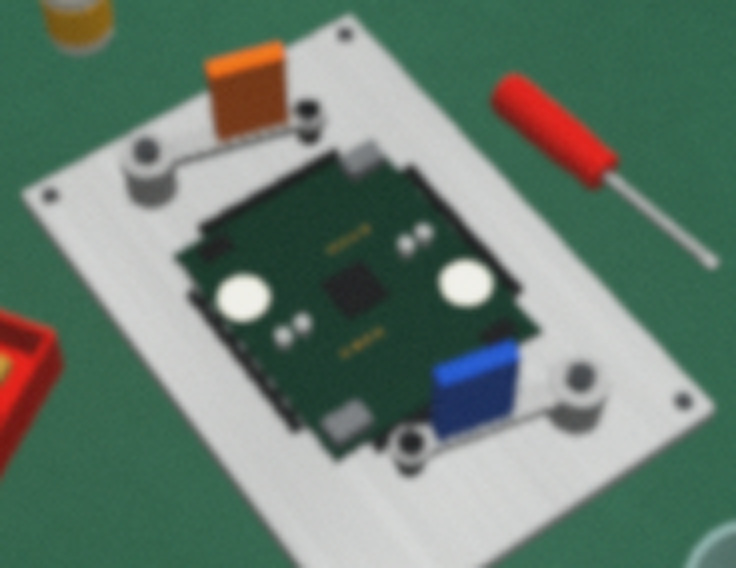

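View pics/side0c.png

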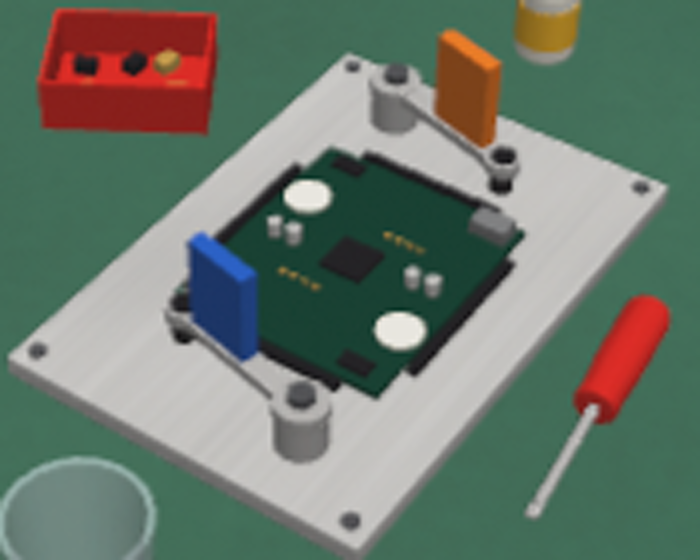

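View pics/wrist0.png

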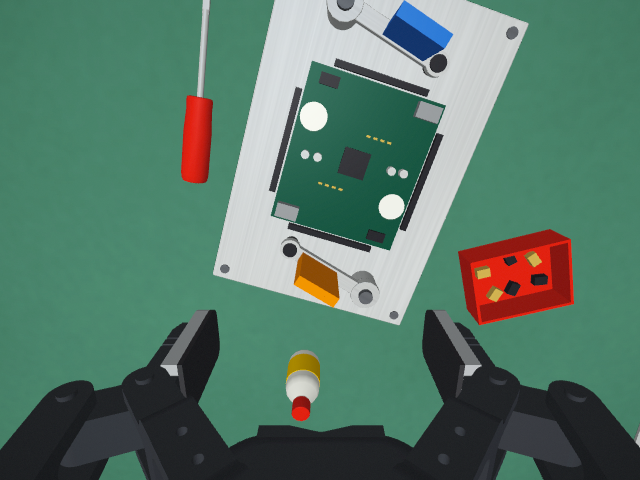

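```bash
cat > h.py <<'E'
import numpy as np
def bp(s,uv,z):
    K=s["mtx"];T=s["world_from_camera"]
    p=np.linalg.solve(K,[uv[0],uv[1],1.]);d=T[:3,:3]@[p[0],-p[1],-p[2]]
    o=T[:3,3];return o+d*(z-o[2])/d[2]
E
python3 - <<'E'
import pickle,numpy as np
from h import bp
d=pickle.load(open("d0.pkl","rb"))
f=dict(wrist=(0,0,1),scene=(235,170,4),side=(255,180,4))
P=dict(bpiv=(.051,(345,3),(581,377),(301,394)),bcap=(.047,(438,63),(411,441),(182,301)),bdisc=(.018,(314,116),(466,283),(400,330)),
odisc=(.018,(391,207),(243,298),(307,196)),opiv=(.051,(366,297),(147,151),(397,72)),ocap=(.047,(290,250),(307,107),(504,156)),
)
M={}
for k,(z,*uv) in P.items():
    a=[bp(d[n],(f[n][0]+u[0]/f[n][2],f[n][1]+u[1]/f[n][2]),z)[:2] for n,u in zip(f,uv)]
    M[k]=a[0];print(k,[x.round(4).tolist() for x in a])
    M[k]=np.mean(a,0)
for c in"bo":
    p,q,r=M[c+"piv"],M[c+"cap"],M[c+"disc"]
    A=lambda v:np.degrees(np.arctan2(v[1],v[0]))
    print(c,p.round(4),np.linalg.norm(q-p),np.linalg.norm(r-p),A(q-p),A(r-p))
for n,z,u in[("bottle",.085,(301,408)),("trayNW",.035,(459,250)),("traySW",.035,(477,325)),("sdr",.012,(199,140))]: print(n,bp(d["wrist"],u,z).round(3))
print("tumbler",bp(d["side"],(277,340),0),bp(d["scene"],(418,336),0))
E
```

```text
bpiv [[0.5434, 0.1693], [0.5469, 0.1744], [0.5418, 0.1747]]
bcap [[0.6213, 0.1277], [0.6234, 0.1289], [0.6204, 0.1288]]
bdisc [[0.5182, 0.0867], [0.519, 0.0875], [0.5159, 0.0861]]
odisc [[0.5959, -0.0006], [0.5972, 0.0011], [0.5943, 0.0002]]
opiv [[0.57, -0.0853], [0.5726, -0.0825], [0.5667, -0.0836]]
ocap [[0.4947, -0.0365], [0.496, -0.036], [0.4913, -0.034]]
b [0.544  0.1728] 0.08944481181435505 0.09001162348201068 -29.72526267132866 -107.01065047188462
o [ 0.5698 -0.0838] 0.08983142536862154 0.08797242924377667 147.49888895968536 72.77110984139813
bottle [ 0.505 -0.192  0.085]
trayNW [ 0.664 -0.041  0.035]
traySW [ 0.694 -0.127  0.035]
sdr [0.406 0.065 0.012]
tumbler [0.60199181 0.30688614 0.        ] [0.6053495  0.30526754 0.        ]
```

>>> drive_tool --pt "-0.0046 -0.0164 0 0 0 -6.5 -1" --pt "-0.0046 -0.0164 0 0 0 -6.5 -1" --pt "-0.0046 -0.0164 0 0 0 -6.5 -1" --pt "-0.0046 -0.0164 0 0 0 -6.5 -1" --pt "-0.0046 -0.0164 0 0 0 -6.5 -1" --pt "0 0 0 0 0 0 -1" --pt "0 0 -0.025 0 0 0 -1" --pt "0 0 -0.035 0 0 0 -1" --pt "0 0 -0.035 0 0 0 -1" --pt "0 0 -0.025 0 0 0 -1" --pt "0 0 -0.012 0 0 0 -1" --pt "0 0 0 0 0 0 -1"

```text
time: 1.15
ee_pos: [0.5, -0.0807, 0.0706]
eef_rot: [-179.6, 0.1, 57.6]
wrist_force: [-1.2, -0.0, -1.1]
opening: -0.0002
finger_force: 0.0
```

Run:
```python
from plant import readout, eyes
import cv2
s=eyes.snapshot("wrist");cv2.imwrite("pics/w1.png",s["pixels"][:,:,::-1])
r=readout.sense();print({k:r[k] for k in("time","ee_pos","eef_rot","q","wrist_force","opening")})
```

```text
{'time': 1.2, 'ee_pos': array([ 0.50117412, -0.08111833,  0.07248063]), 'eef_rot': array([-1.79809663e+02,  3.92788572e-02,  5.76284318e+01]), 'q': array([-1.78554625e+01,  2.65696063e+01,  1.00114091e+02,  1.20448763e-02,
        5.35104101e+01,  1.45089918e+01]), 'wrist_force': array([ 1.18167429, -0.02988954,  0.61401717]), 'opening': -4.827671103600002e-05}
```

View pics/w1.png

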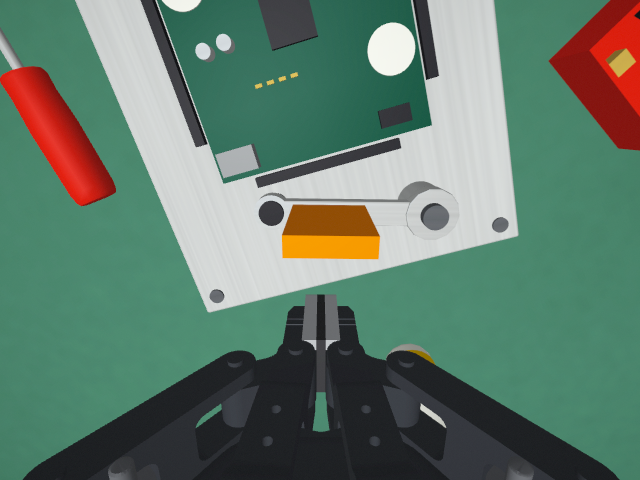

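```bash
cat >> h.py <<'E'
def tcp(p,t,h,r=.058):
    t=np.radians(t);u=np.array([np.cos(t),np.sin(t)]);return np.array(p)+r*u+h*np.array([-u[1],u[0]])
E
python3 - <<'E'
from h import *
a=np.array([.502,-.082])
for p,t0 in(((.570,-.084),147.5),((.544,.172),-29.7)):
    print(tcp(p,t0,.035),tcp(p,t0,.017))
    for i in range(14): print(i,(tcp(p,t0-5*(i+1),.016)-tcp(p,t0-5*i,.016)).round(4))
E
```

```text
[ 0.50227781 -0.08235532] [ 0.5119492  -0.06717428]
0 [0.0018 0.0049]
1 [0.0022 0.0048]
2 [0.0026 0.0046]
3 [0.003  0.0043]
4 [0.0033 0.004 ]
5 [0.0037 0.0037]
6 [0.004  0.0034]
7 [0.0043 0.003 ]
8 [0.0045 0.0027]
9 [0.0047 0.0023]
10 [0.0049 0.0018]
11 [0.0051 0.0014]
12 [0.0052 0.0009]
13 [0.0052 0.0005]
[0.61172168 0.1736655 ] [0.60280343 0.15803013]
0 [-0.0015 -0.005 ]
1 [-0.0019 -0.0049]
2 [-0.0024 -0.0047]
3 [-0.0028 -0.0045]
4 [-0.0031 -0.0042]
5 [-0.0035 -0.0039]
6 [-0.0038 -0.0036]
7 [-0.0041 -0.0032]
8 [-0.0044 -0.0029]
9 [-0.0046 -0.0025]
10 [-0.0048 -0.0021]
11 [-0.005  -0.0016]
12 [-0.0051 -0.0012]
13 [-0.0052 -0.0008]
```

>>> drive_tool --pt "0.0026 0.004 0 0 0 0 -1" --pt "0.0026 0.004 0 0 0 0 -1" --pt "0.0026 0.004 0 0 0 0 -1" --pt "0.0026 0.004 0 0 0 0 -1" --pt "0.0018 0.0049 0 0 0 -5 -1" --pt "0.0022 0.0048 0 0 0 -5 -1" --pt "0.0026 0.0046 0 0 0 -5 -1" --pt "0.003 0.0043 0 0 0 -5 -1" --pt "0.0033 0.004 0 0 0 -5 -1" --pt "0.0037 0.0037 0 0 0 -5 -1" --pt "0.004 0.0034 0 0 0 -5 -1" --pt "0 0 0 0 0 0 -1"

```text
time: 2.2
ee_pos: [0.5341, -0.0355, 0.0744]
eef_rot: [180.0, -0.1, 22.4]
wrist_force: [0.5, -0.4, 0.5]
opening: -0.0001
finger_force: 0.0
```

>>> drive_tool --pt "0.0043 0.003 0 0 0 -5 -1" --pt "0.0045 0.0027 0 0 0 -5 -1" --pt "0.0047 0.0023 0 0 0 -5 -1" --pt "0.0049 0.0018 0 0 0 -5 -1" --pt "0.0051 0.0014 0 0 0 -5 -1" --pt "0 0 0 0 0 0 -1"

```text
time: 2.7
ee_pos: [0.5574, -0.0248, 0.0741]
eef_rot: [180.0, -0.1, -2.5]
wrist_force: [-0.6, -0.1, 0.0]
opening: 0.0
finger_force: 0.0
```

Run:
```python
from plant import readout, eyes
import cv2
s=eyes.snapshot("wrist");cv2.imwrite("pics/w2.png",s["pixels"][:,:,::-1])
import pickle;pickle.dump(s,open("w2.pkl","wb"))
r=readout.sense();print({k:r[k] for k in("time","ee_pos","eef_rot","q","wrist_force","opening")})
```

```text
{'time': 2.75, 'ee_pos': array([ 0.55681702, -0.0249182 ,  0.07396904]), 'eef_rot': array([ 1.79988680e+02, -3.43366213e-02, -2.25461357e+00]), 'q': array([-1.04368705e+01,  3.06902659e+01,  9.21903685e+01, -7.52619988e-03,
        5.70837676e+01,  8.18218343e+01]), 'wrist_force': array([-0.3278389 ,  0.39174014, -0.47464499]), 'opening': -0.0004276331791353562}
```

View pics/w2.png

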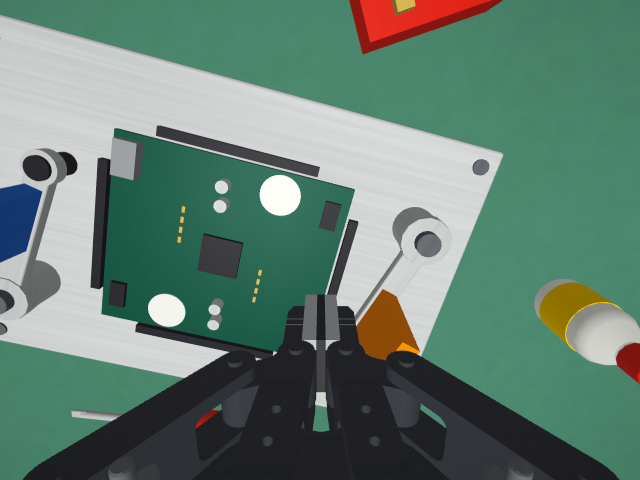

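Run:
```python
import pickle,cv2
from h import *
from plant import eyes
s=pickle.load(open("w2.pkl","rb"))
for n,u,z in(("piv",(428,243),.051),("barL",(356,319),.044),("tabtopnear",(415,348),.1),("tabbasecorner",(388,292),.044),("odisc",(280,195),.018),("bcap",(38,168),.047)): print(n,bp(s,u,z).round(4))
a=[]
for n,(x,y,w,h) in dict(scene=(225,130,190,150),side=(275,130,190,150)).items():
    q=eyes.snapshot(n);c=q["pixels"][y:y+h,x:x+w,::-1];a.append(cv2.resize(c,None,fx=4,fy=4,interpolation=cv2.INTER_CUBIC)[:,:] )
    pickle.dump(q,open(n+"2.pkl","wb"))
cv2.imwrite("pics/c2.png",cv2.resize(a[1],None,fx=1,fy=1))
cv2.imwrite("pics/c2s.png",a[0])
```

```text
piv [ 0.5709 -0.0856  0.051 ]
barL [ 0.5194 -0.0449  0.044 ]
tabtopnear [ 0.5366 -0.0675  0.1   ]
tabbasecorner [ 0.5375 -0.0648  0.044 ]
odisc [ 0.5956 -0.      0.018 ]
bcap [0.6216 0.1259 0.047 ]
```

View pics/c2.png

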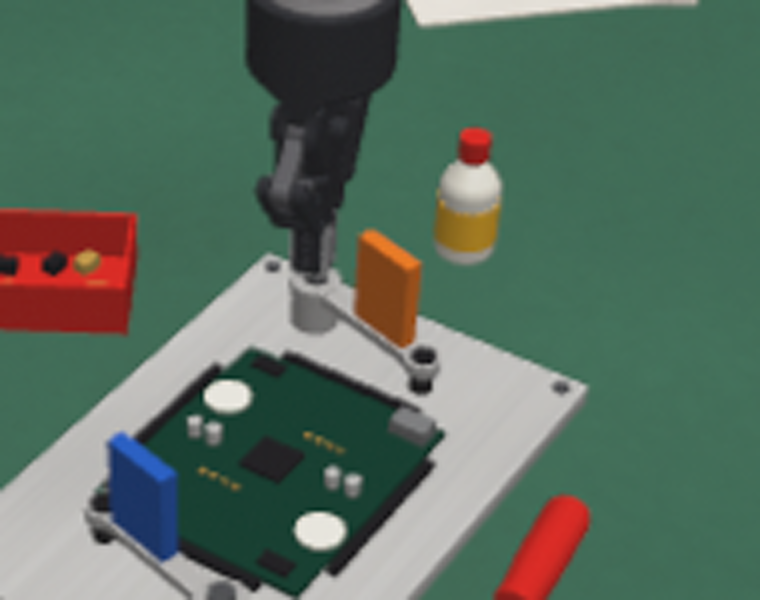

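Run:
```python
import pickle
from h import *
def pj(s,P):
    T=np.linalg.inv(s["world_from_camera"]);c=T[:3,:3]@P+T[:3,3];q=s["mtx"]@[c[0],-c[1],-c[2]];return q[:2]/q[2]
P=np.array([.5568,-.0249,.074])
for n in("w2","side2","scene2"):
    s=pickle.load(open(n+".pkl","rb"));print(n,pj(s,P).round(1),pj(s,P+[0,0,.05]).round(1),s["world_from_camera"].round(3).tolist())
s=pickle.load(open("side2.pkl","rb"));print((pj(s,P)-[275,130])*4)
s=pickle.load(open("scene2.pkl","rb"));print((pj(s,P)-[225,130])*4)
for z in(.03,.05,.074,.1,.12,.15):print(z,bp(pickle.load(open("side2.pkl","rb")),(353.5,199),z).round(3))
```

```text
w2 [322.  287.8] [322.4 344.9] [[-0.044, 0.947, 0.318, 0.639], [-0.999, -0.041, -0.015, -0.028], [-0.001, -0.318, 0.948, 0.243], [0.0, 0.0, 0.0, 1.0]]
side2 [351.7 206.2] [352.5 187.8] [[-0.945, 0.208, -0.254, 0.347], [-0.328, -0.635, 0.7, 0.788], [-0.016, 0.744, 0.668, 0.744], [0.0, 0.0, 0.0, 1.0]]
scene2 [297.1 209.9] [295.7 194.6] [[-0.614, -0.666, 0.424, 0.964], [0.789, -0.513, 0.337, 0.362], [-0.007, 0.541, 0.841, 0.831], [0.0, 0.0, 0.0, 1.0]]
[306.78026495 304.63151762]
[288.30990026 319.64176002]
0.03 [ 0.574 -0.106  0.03 ]
0.05 [ 0.568 -0.081  0.05 ]
0.074 [ 0.56  -0.051  0.074]
0.1 [ 0.552 -0.018  0.1  ]
0.12 [0.545 0.007 0.12 ]
0.15 [0.536 0.044 0.15 ]
```

View pics/c2s.png

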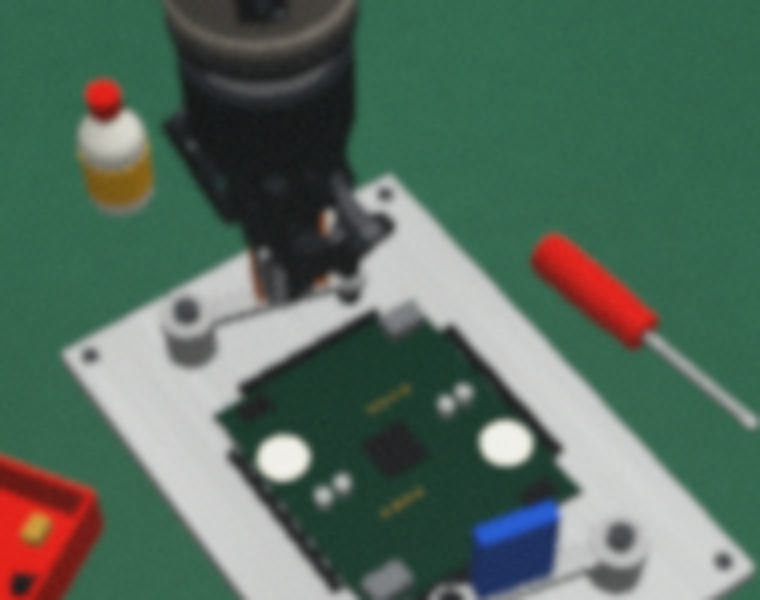

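The side and scene views show the orange arm unmoved, with the fingertip now past the tab. It went over the top, because the visible tip sits about 18 mm higher than the reported TCP. I'll go back and push lower.

>>> drive_tool --pt "0 0 0.025 0 0 0 -1" --pt "0 0 0.025 0 0 0 -1" --pt "-0.0061 -0.0063 0 0 0 6.65 -1" --pt "-0.0061 -0.0063 0 0 0 6.65 -1" --pt "-0.0061 -0.0063 0 0 0 6.65 -1" --pt "-0.0061 -0.0063 0 0 0 6.65 -1" --pt "-0.0061 -0.0063 0 0 0 6.65 -1" --pt "-0.0061 -0.0063 0 0 0 6.65 -1" --pt "-0.0061 -0.0063 0 0 0 6.65 -1" --pt "-0.0061 -0.0063 0 0 0 6.65 -1" --pt "-0.0061 -0.0063 0 0 0 6.65 -1" --pt "0 0 0 0 0 0 -1"

```text
time: 3.85
ee_pos: [0.5004, -0.0826, 0.1238]
eef_rot: [-180.0, 0.0, 57.7]
wrist_force: [-0.8, 0.5, -0.7]
opening: -0.0004
finger_force: 0.0
```

>>> drive_tool --pt "0 0 -0.025 0 0 0 -1" --pt "0 0 -0.025 0 0 0 -1" --pt "0 0 -0.02 0 0 0 -1" --pt "0 0 0 0 0 0 -1" --pt "0 0 0 0 0 0 -1"

```text
time: 4.27
ee_pos: [0.5012, -0.0814, 0.0534]
eef_rot: [-179.9, 0.0, 57.3]
wrist_force: [1.5, 0.2, 0.4]
opening: -0.0001
finger_force: 0.0
```

```bash
cat >> h.py <<'E'
import cv2
ARM=dict(orange=((.570,-.084),(4,16)),blue=((.544,.1725),(105,125)))
def pj(s,P):
    T=np.linalg.inv(s["world_from_camera"]);c=np.atleast_2d(P)@T[:3,:3].T+T[:3,3];q=(c*[1,-1,-1])@s["mtx"].T;return q[:,:2]/q[:,2:]
def fit(s,name):
    p,(lo,hi)=ARM[name];h=cv2.cvtColor(s["pixels"],cv2.COLOR_RGB2HSV)
    m=((h[...,0]>=lo)&(h[...,0]<=hi)&(h[...,1]>150)&(h[...,2]>60)).astype(np.uint8)
    cyl=[(p[0]+.085*np.cos(a),p[1]+.085*np.sin(a),z) for a in np.linspace(0,6.28,24) for z in(.044,.1)]
    k=np.zeros_like(m);cv2.fillConvexPoly(k,cv2.convexHull(pj(s,cyl).astype(np.float32)).astype(int),1);m&=k
    best=[]
    for t in np.arange(-180,180,.5):
        C=[(*tcp(p,t,w,r),z) for r in(.038,.078) for w in(-.005,.005) for z in(.044,.1)]
        k=np.zeros_like(m);cv2.fillConvexPoly(k,cv2.convexHull(pj(s,C).astype(np.float32)).round().astype(int),1)
        best.append(((m&~k&1).sum()+.3*(k&~m&1).sum(),t))
    c,t=min(best);return t,round(float(c)),int(m.sum())
E
python3 - <<'E'
import pickle
from h import *
d=pickle.load(open("d0.pkl","rb"))
for n in d: print(n,fit(d[n],"orange"),fit(d[n],"blue"))
E
```

```text
scene (np.float64(152.0), 30, 345) (np.float64(-31.0), 28, 348)
side (np.float64(149.0), 20, 341) (np.float64(-32.0), 19, 377)
wrist (np.float64(146.0), 184, 985) (np.float64(-30.0), 48, 2242)
```

>>> drive_tool --pt "0.0026 0.004 0 0 0 0 -1" --pt "0.0026 0.004 0 0 0 0 -1" --pt "0.0026 0.004 0 0 0 0 -1" --pt "0.0026 0.004 0 0 0 0 -1" --pt "0.0018 0.0049 0 0 0 -5 -1" --pt "0.0022 0.0048 0 0 0 -5 -1" --pt "0.0026 0.0046 0 0 0 -5 -1"

```text
time: 4.85
ee_pos: [0.5192, -0.0515, 0.0545]
eef_rot: [179.9, -0.0, 42.1]
wrist_force: [-1.0, -4.0, 1.2]
opening: 0.0002
finger_force: 1.4
```

```bash
cat > chk.py <<'E'
from plant import eyes,readout
from h import *
import sys
for n in("scene","side","wrist"):
    s=eyes.snapshot(n);print(n,*[fit(s,c) for c in sys.argv[1:]])
r=readout.sense();print(r["time"],r["ee_pos"].round(4),r["eef_rot"].round(1),r["wrist_force"].round(1))
E
python3 chk.py orange
```

```text
scene (np.float64(133.5), 30, 338)
side (np.float64(131.0), 23, 263)
wrist (np.float64(123.0), 762, 4253)
5.0 [ 0.519  -0.051   0.0541] [180.   -0.   42.5] [ 0.7  0.4 -0.1]
```

>>> drive_tool --pt "0.003 0.0043 0 0 0 -5 -1" --pt "0.0033 0.004 0 0 0 -5 -1" --pt "0.0037 0.0037 0 0 0 -5 -1" --pt "0.004 0.0034 0 0 0 -5 -1" --pt "0.0043 0.003 0 0 0 -5 -1" --pt "0.0045 0.0027 0 0 0 -5 -1" --pt "0.0047 0.0023 0 0 0 -5 -1" --pt "0.0049 0.0018 0 0 0 -5 -1" --pt "0.0051 0.0014 0 0 0 -5 -1" --pt "0 0 0 0 0 0 -1"

```text
time: 5.83
ee_pos: [0.5565, -0.0247, 0.0537]
eef_rot: [-180.0, -0.0, -2.7]
wrist_force: [0.1, -0.5, -0.5]
opening: -0.0001
finger_force: 0.0
```

```bash
python3 chk.py orange
```

```text
scene (np.float64(87.0), 30, 294)
side (np.float64(89.5), 38, 143)
wrist (np.float64(80.0), 771, 4292)
5.9833 [ 0.556  -0.0248  0.0537] [-180.    -0.    -2.4] [-0.2 -1.4 -0.5]
```

>>> drive_tool --pt "0.0052 0.0009 0 0 0 -5 -1" --pt "0.0052 0.0005 0 0 0 -5 -1" --pt "0 0 0 0 0 0 -1" --pt "-0.02 0.0045 0 0 0 0 -1" --pt "-0.02 0.0045 0 0 0 0 -1" --pt "-0.02 0.0045 0 0 0 0 -1" --pt "0 0 0.03 0 0 0 -1" --pt "0 0 0.03 0 0 0 -1" --pt "0 0 0.03 0 0 0 -1" --pt "0 0 0.03 0 0 0 -1" --pt "0 0 0 0 0 0 -1" --pt "0 0 0 0 0 0 -1"

```text
time: 6.98
ee_pos: [0.5074, -0.0102, 0.1755]
eef_rot: [-180.0, -0.3, -12.4]
wrist_force: [0.9, -0.2, 0.0]
opening: -0.0001
finger_force: 0.0
```

```bash
python3 chk.py orange blue
python3 - <<'E'
from plant import eyes
from h import *
import pickle
s=eyes.snapshot("wrist");pickle.dump(s,open("w3.pkl","wb"))
g=cv2.cvtColor(s["pixels"],cv2.COLOR_RGB2HSV)
print(pj(s,[(.570,-.084,.051),(*tcp((.57,-.084),77.5,0,.09),.047),(.5957,0,.018)]).round())
# rectified top view at z=.047 around orange foot, 0.2 mm/px
E
```

```text
scene (np.float64(77.5), 31, 250) (np.float64(-31.0), 26, 354)
side (np.float64(78.5), 23, 262) (np.float64(-32.0), 18, 375)
wrist (np.float64(78.0), 318, 19) (np.float64(-29.5), 59, 3402)
7.1333 [ 0.5056 -0.0099  0.1725] [ 1.80e+02  1.00e-01 -1.26e+01] [-0.3 -0.1 -0.5]
[[397. 124.]
 [281. 124.]
 [287. 115.]]
```

```bash
cat > cap.py <<'E'
import sys
from h import *
def cap(s,name,t):
    p=ARM[name][0];c0=pj(s,(*tcp(p,t,0,.09),.047))[0];x,y=c0.round().astype(int)
    im=s["pixels"][y-26:y+27,x-26:x+27];v=im.max(2)
    m=(v<75).astype(np.uint8);n,l,st,ce=cv2.connectedComponentsWithStats(m)
    for i in range(1,n):
        if st[i,4]>40:
            q=bp(s,ce[i]+[x-26,y-26],.047);d=q[:2]-p;print(name,st[i],ce[i].round(1),q[:2].round(4),"r",np.hypot(*d).round(4),"ang",np.degrees(np.arctan2(d[1],d[0])).round(2))
E
python3 - <<'E'
import pickle
from cap import *
cap(pickle.load(open("w3.pkl","rb")),"orange",77.5)
d=pickle.load(open("d0.pkl","rb"));cap(d["wrist"],"orange",147.5);cap(d["wrist"],"blue",-29.7)
s=pickle.load(open("w3.pkl","rb"));cv2.imwrite("pics/w3.png",cv2.resize(s["pixels"][80:200,220:430,::-1],None,fx=3.5,fy=3.5,interpolation=cv2.INTER_CUBIC))
E
```

```text
orange [ 21  19  17  17 234] [28.9 26.9] [0.5881 0.0018] r 0.0877 ang 78.06
orange [ 25   0  28  14 175] [38.9  6.1] [ 0.5066 -0.0154] r 0.0935 ang 132.75
orange [ 20  21  14  13 145] [26.4 26.8] [ 0.4942 -0.0363] r 0.0896 ang 147.84
blue [ 17  17  17  18 241] [25.  25.8] [0.6212 0.1278] r 0.0892 ang -30.04
blue [ 0 48 15  5 43] [ 5.1 50.8] [0.6065 0.1088] r 0.0892 ang -45.55
```

>>> drive_tool --pt "0 0 -0.04 0 0 -4.8 -1" --pt "0 0 -0.04 0 0 0 -1" --pt "0 0 -0.04 0 0 0 -1" --pt "0 0 0 0 0 0 -1" --pt "0.02 -0.0045 0 0 0 0 -1" --pt "0.02 -0.0045 0 0 0 0 -1" --pt "0.012 -0.0025 0 0 0 0 -1" --pt "0.005 -0.001 0 0 0 0 -1" --pt "0.003 -0.001 0 0 0 0 -1" --pt "0.003 -0.0001 0 0 0 0 -1" --pt "0.002 0 0 0 0 0 -1" --pt "0 0 0 0 0 0 -1"

```text
time: 8.18
ee_pos: [0.5711, -0.0235, 0.0539]
eef_rot: [180.0, 0.0, -17.4]
wrist_force: [-1.4, 0.4, 0.4]
opening: -0.0003
finger_force: 0.5
```

>>> drive_tool --pt "-0.02 0.0045 0 0 0 0 -1" --pt "-0.02 0.0045 0 0 0 0 -1" --pt "-0.02 0.0045 0 0 0 0 -1" --pt "0 0 0.04 0 0 0 -1" --pt "0 0 0.04 0 0 0 -1" --pt "0 0 0.04 0 0 0 -1" --pt "0 0 0 0 0 0 -1" --pt "0 0 0 0 0 0 -1"

```text
time: 8.85
ee_pos: [0.5129, -0.0101, 0.1765]
eef_rot: [-179.9, -0.4, -17.4]
wrist_force: [0.6, -0.2, -0.2]
opening: 0.0004
finger_force: 0.0
```

```bash
python3 chk.py orange
python3 - <<'E'
from plant import eyes
from cap import *
import pickle
s=eyes.snapshot("wrist");pickle.dump(s,open("w4.pkl","wb"))
cap(s,"orange",73)
E
```

```text
scene (np.float64(72.0), 30, 229)
side (np.float64(74.5), 22, 284)
wrist (np.float64(71.5), 325, 9)
9.0 [ 0.5106 -0.0099  0.1726] [ 1.80e+02  1.00e-01 -1.74e+01] [-0.7  0.1  0.1]
orange [  0   0  53   5 215] [25.7  1.5] [ 0.6129 -0.0037] r 0.0911 ang 61.89
orange [ 21  19  17  17 235] [28.9 27.2] [5.945e-01 2.000e-04] r 0.0877 ang 73.79
```

>>> drive_tool --pt "0.0092 0.0167 0 0 0 7.06 -1" --pt "0.0092 0.0167 0 0 0 7.06 -1" --pt "0.0092 0.0167 0 0 0 7.06 -1" --pt "0.0092 0.0167 0 0 0 7.06 -1" --pt "0.0092 0.0167 0 0 0 7.06 -1" --pt "0.0092 0.0167 0 0 0 7.06 -1" --pt "0.0092 0.0167 0 0 0 7.06 -1" --pt "0.0092 0.0167 0 0 0 7.06 -1" --pt "0.0092 0.0167 0 0 0 7.06 -1" --pt "0.0092 0.0167 0 0 0 7.06 -1" --pt "0.0092 0.0167 0 0 0 7.06 -1" --pt "0 0 0 0 0 0 -1"

```text
time: 10.05
ee_pos: [0.613, 0.1763, 0.1714]
eef_rot: [-179.9, 0.0, 60.7]
wrist_force: [-0.6, 0.8, -0.2]
opening: 0.0005
finger_force: 0.0
```

>>> drive_tool --pt "0 0 -0.04 0 0 0 -1" --pt "0 0 -0.04 0 0 0 -1" --pt "0 0 -0.04 0 0 0 -1" --pt "0 0 0 0 0 0 -1" --pt "0 0 0 0 0 0 -1"

```text
time: 10.47
ee_pos: [0.6107, 0.1729, 0.0513]
eef_rot: [-179.7, 0.2, 60.1]
wrist_force: [0.2, -0.6, 1.1]
opening: -0.0001
finger_force: 0.0
```

>>> drive_tool --pt "-0.0024 -0.0041 0 0 0 0 -1" --pt "-0.0024 -0.0041 0 0 0 0 -1" --pt "-0.0024 -0.0041 0 0 0 0 -1" --pt "-0.0024 -0.0041 0 0 0 0 -1" --pt "-0.0015 -0.005 0 0 0 -5 -1" --pt "-0.0019 -0.0049 0 0 0 -5 -1" --pt "-0.0024 -0.0047 0 0 0 -5 -1" --pt "-0.0028 -0.0045 0 0 0 -5 -1" --pt "-0.0031 -0.0042 0 0 0 -5 -1" --pt "-0.0035 -0.0039 0 0 0 -5 -1" --pt "-0.0038 -0.0036 0 0 0 -5 -1" --pt "0 0 0 0 0 0 -1"

```text
time: 11.47
ee_pos: [0.5846, 0.1256, 0.0554]
eef_rot: [179.9, -0.2, 25.0]
wrist_force: [-0.5, 0.1, 0.6]
opening: -0.0003
finger_force: 0.0
```

```bash
python3 chk.py blue
```

```text
scene (np.float64(-156.0), 106, 44)
side (np.float64(-67.0), 27, 155)
wrist (np.float64(176.0), 1828, 917)
11.6167 [0.5842 0.1263 0.0543] [180.   -0.   25.3] [ 0.8 -0.3 -0.2]
```

>>> drive_tool --pt "-0.0041 -0.0032 0 0 0 -5 -1" --pt "-0.0044 -0.0029 0 0 0 -5 -1" --pt "-0.0046 -0.0025 0 0 0 -5 -1" --pt "-0.0048 -0.0021 0 0 0 -5 -1" --pt "-0.005 -0.0016 0 0 0 -5 -1" --pt "-0.0051 -0.0012 0 0 0 -5 -1" --pt "-0.0052 -0.0008 0 0 0 -5 -1" --pt "0 0 0 0 0 0 -1"

```text
time: 12.28
ee_pos: [0.5507, 0.1119, 0.0541]
eef_rot: [180.0, -0.0, -9.9]
wrist_force: [0.4, 0.8, -1.2]
opening: -0.0002
finger_force: 0.0
```

>>> drive_tool --pt "0.02 -0.0035 0 0 0 0 -1" --pt "0.02 -0.0035 0 0 0 0 -1" --pt "0.02 -0.0035 0 0 0 0 -1" --pt "0 0 0.04 0 0 0 -1" --pt "0 0 0.04 0 0 0 -1" --pt "0 0 0.04 0 0 0 -1" --pt "0 0 0 0 0 0 -1" --pt "0 0 0 0 0 0 -1"

```text
time: 12.95
ee_pos: [0.6124, 0.102, 0.1765]
eef_rot: [-179.9, -0.3, -9.6]
wrist_force: [0.3, 0.2, -0.4]
opening: 0.0002
finger_force: 0.0
```

```bash
python3 chk.py blue orange
python3 - <<'E'
from plant import eyes
from cap import *
import pickle
s=eyes.snapshot("wrist");pickle.dump(s,open("w5.pkl","wb"))
print(pj(s,[(*tcp(ARM[c][0],t,0,.09),.047) for c,t in(("blue",-100),("orange",73.))]))
for a in(("blue",-101),("orange",73)):
    try: cap(s,*a)
    except Exception as e: print(e)
E
```

```text
scene (np.float64(-97.0), 36, 292) (np.float64(72.0), 29, 230)
side (np.float64(-98.5), 16, 319) (np.float64(74.5), 22, 284)
wrist (np.float64(150.5), 412, 112) (np.float64(72.5), 254, 1192)
13.1 [0.6099 0.1017 0.1721] [180.    0.2  -9.7] [-0.5 -0.2 -0.4]
[[355.33112764 302.34034836]
 [440.00303141 217.46719048]]
blue [17  5 14  6 48] [23.1  7.1] [0.5462 0.0843] r 0.0882 ang -88.59
blue [ 19  16  15  13 159] [26.1 22. ] [0.5308 0.0838] r 0.0897 ang -98.49
blue [  8  28  45  18 477] [25.9 37.7] [0.5146 0.0862] r 0.0912 ang -108.84
blue [ 10  47  18   6 103] [18.1 49.5] [0.5032 0.0952] r 0.0874 ang -117.81
orange [21  0 24  4 49] [35.3  0.7] [ 0.6171 -0.0069] r 0.0903 ang 58.56
orange [ 20  20  16  16 203] [27.4 27.4] [0.5953 0.0009] r 0.0886 ang 73.44
```

>>> drive_tool --pt "0 0 -0.04 0 0 -4 -1" --pt "0 0 -0.04 0 0 -4 -1" --pt "0 0 -0.04 0 0 0 -1" --pt "0 0 0 0 0 0 -1" --pt "-0.02 0.003 0 0 0 0 -1" --pt "-0.02 0.003 0 0 0 0 -1" --pt "-0.012 0.002 0 0 0 0 -1" --pt "-0.005 0.001 0 0 0 0 -1" --pt "-0.004 0.0008 0 0 0 0 -1" --pt "-0.004 0 0 0 0 0 -1" --pt "-0.0034 0 0 0 0 0 -1" --pt "0 0 0 0 0 0 -1"

```text
time: 14.15
ee_pos: [0.543, 0.1114, 0.0542]
eef_rot: [-180.0, -0.1, -17.8]
wrist_force: [0.2, 0.5, 1.2]
opening: -0.0
finger_force: 0.5
```

>>> drive_tool --pt "0.02 -0.005 0 0 0 0 -1" --pt "0.02 -0.005 0 0 0 0 -1" --pt "0.02 -0.005 0 0 0 0 -1" --pt "0 0 0.04 0 0 0 -1" --pt "0 0 0.04 0 0 0 -1" --pt "0 0 0.04 0 0 0 -1" --pt "0 0 0 0 0 0 -1" --pt "0 0 0 0 0 0 -1"

```text
time: 14.82
ee_pos: [0.6039, 0.0963, 0.1763]
eef_rot: [-179.9, -0.3, -17.8]
wrist_force: [-0.6, -0.8, -0.7]
opening: -0.0001
finger_force: 0.0
```

```bash
python3 chk.py blue orange
python3 - <<'E'
from plant import eyes
from cap import *
import pickle
s=eyes.snapshot("wrist");pickle.dump(s,open("w6.pkl","wb"))
for a in(("blue",-106),("orange",73)): cap(s,*a)
E
```

```text
scene (np.float64(-107.0), 38, 269) (np.float64(72.0), 29, 232)
side (np.float64(-106.5), 14, 356) (np.float64(74.5), 22, 284)
wrist (np.float64(143.0), 414, 116) (np.float64(72.5), 290, 1142)
14.9667 [0.6015 0.0963 0.1721] [179.9   0.2 -17.8] [ 0.6 -0.4 -0.1]
blue [ 19  20  15  13 160] [25.8 25.9] [0.5195 0.0863] r 0.0896 ang -105.87
blue [ 32  27  21   8 142] [43.4 30.7] [0.5098 0.0722] r 0.106 ang -108.85
blue [  4  32  18  18 277] [12.4 40.8] [0.5083 0.1025] r 0.0786 ang -116.98
orange [ 0  0 44  2 52] [18.7  0.2] [0.6193 0.0034] r 0.1004 ang 60.6
orange [ 20  20  17  16 211] [28.2 27.3] [0.5951 0.0008] r 0.0885 ang 73.51
```

>>> drive_tool --pt "0 0 0.03 0 0 0 -1" --pt "0 0 0.03 0 0 0 -1" --pt "-0.02 -0.009 0.02 0 0 0 -1" --pt "-0.02 -0.009 0 0 0 0 -1" --pt "-0.02 -0.009 0 0 0 0 -1" --pt "-0.02 -0.009 0 0 0 0 -1" --pt "-0.02 -0.009 0 0 0 0 -1" --pt "0 0 0 0 0 0 -1" --pt "0 0 0 0 0 0 -1"

```text
time: 15.77
ee_pos: [0.5017, 0.0512, 0.2531]
eef_rot: [180.0, 0.1, -17.8]
wrist_force: [0.4, -0.1, 0.8]
opening: -0.0
finger_force: 0.0
```

```bash
python3 chk.py blue orange
python3 - <<'E'
from plant import eyes
from cap import *
s=eyes.snapshot("wrist")
for a in(("blue",-106),("orange",73)): cap(s,*a)
u=pj(s,[(*tcp(ARM[c][0],t,0,.09),.047) for c,t in(("blue",-106),("orange",73.))]).round().astype(int);print(u)
cs=[cv2.resize(s["pixels"][max(y-40,0):y+40,max(x-40,0):x+40,::-1],(395,395),interpolation=cv2.INTER_CUBIC) for x,y in u]
cv2.imwrite("pics/fin.png",np.hstack(cs))
E
```

```text
scene (np.float64(-109.0), 39, 266) (np.float64(72.0), 30, 228)
side (np.float64(-106.5), 15, 357) (np.float64(74.5), 22, 284)
wrist (np.float64(-106.5), 31, 952) (np.float64(75.5), 214, 159)
15.9167 [0.5031 0.0516 0.2531] [180.    0.  -17.8] [-0.6  0.2 -0.6]
blue [ 20  21  12  13 111] [25.9 27.1] [0.5184 0.0861] r 0.0901 ang -106.49
blue [ 12  37  41   6 226] [32.9 39.7] [0.5032 0.0835] r 0.0979 ang -114.61
orange [  0   4  46   7 268] [22.5  7. ] [6.132e-01 1.000e-04] r 0.0945 ang 62.79
orange [ 21  21  14  14 154] [27.6 27.4] [0.5944 0.0006] r 0.088 ang 73.93
[[286 196]
 [341  96]]
```

View pics/fin.png

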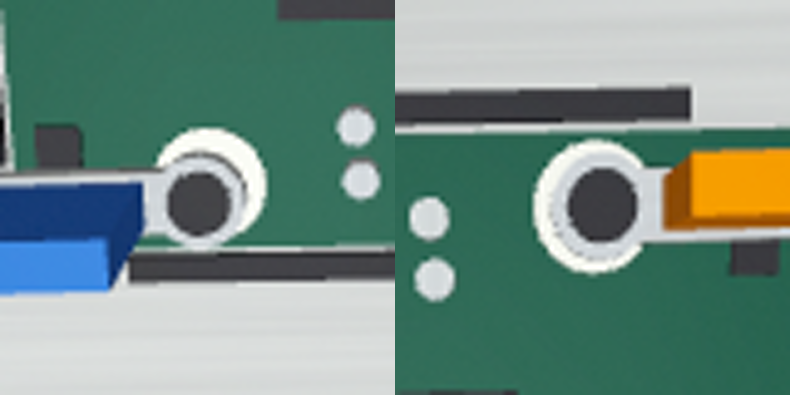

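The last view shows both black caps over their white discs, blue at about (199,204) and orange at (602,205). The offsets fit the camera's parallax, and the measured feet are within 2 mm of the disc centres.

```bash
python3 -c "
from plant import job_done
print(job_done())"
```

```text
the job is handed in; nothing more can be done
None
```

Both hold-down arms are swung round with their feet over the white discs, within about 2 mm by camera; a first push at the orange tab passed over its top without moving it, the bystanders were kept clear of throughout but not re-measured at the end, and the job is handed in at about 16 s.

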